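Re-belting a drive: guard over the rail, tensioner held back

ROBOT

A 7-joint arm with a two-finger parallel gripper is mounted at the origin on a cart in front of the work surface, level with it; the furniture and walls round the work are solid. World frame = base frame: x ahead of the robot, y to its left, z up, the work surface at z = 0. Lengths are in mm, angles in rad, forces in N, time in s.
With the tool pointing down it reaches from about 400 to 750 mm from the base axis. Payload 19.5 kg.
Tool frame: the origin (TCP) lies at the very end of the fingers, on their centre line; the grasp point (between the pads) lies 19 mm behind it; y points along the fingers, x is the direction in which the jaws open and shut, and the axes are right-handed (so a half turn about y gives the same grasp; the last joint's range is limited). The gripper opens to 85 mm and grips with 20 to 120 N. Pads are 22 mm wide; open, the fingers measure 114 mm over their backs; the gripper's body (76 mm by 85 mm) begins 54 mm behind the grasp point. The pads swing forward as they close: fully open they stand 13 mm farther back than shut.
Start: joints at [-1.235, 0.707, -0.028, 1.485, 0.022, 0.951, -0.075], TCP at [212.089, 534.425, 202.468] pointing down, gripper open.
Joint ranges: [-2.71, 2.71], [-0.32, 2.16], [-1.57, 1.52], [0, 2.45], [-1.46, 4.6], [0, 2.02], [-2.83, 2.83]. Speed limits (rad/s): [1.89, 1.89, 2.57, 2.57, 3.01, 3.01, 3.01].

INTERFACE

Orientations are given as a rotation vector (axis times angle).
In Python, from station import ctrl gives the robot as it stands. The module is installed in compiled form; this text tells all that it offers.
- The arm moves only by the shell command python3 -m jog 'ROWS' [FORCE]. ROWS is JSON, a list of rows, each a list of 7 numbers: the turn, a rotation vector about the tool's x, y, z in degrees, then the shift along the tool's x, y, z in mm, then the opening, from 0 (shut) to 1 (fully open). In form: [[wx, wy, wz, tx, ty, tz, jaw], ...]. A call has 1 to 12 rows; each row shifts and turns the pose as measured when the row begins, along the tool's axes as they then stand; what a row does not reach is not made up. A row lasts 1/10 s, in which the tool goes at most 50 mm and 8.59 degrees, less where a joint would pass 70% of its speed; a pose out of reach is approached as far as the arm can. A call with a gripper value outside its range is refused whole. The fingers move at their own pace and stop on an object; FORCE is the grip in N (left out, the last holds). Time passes only in rows, so rows that do not move let the fingers close. It gives the time, the measured TCP pose, the force and the opening at its end, in the units of the state.
- ctrl.observe(): the state, without advancing time (a new reading comes with each control period).
- ctrl.get_image(name): name is "scene" or "top" or "wrist"; returns the picture (480x640x3 uint8, red, green, blue); there is no depth.
- ctrl.get_calibration(name): a dict with "K" (3x3 intrinsics, pixels), "distortion" ([k1, k2, p1, p2, k3] as OpenCV has them; the pictures are not rectified), "rvec" (rotation vector, rad) and "tvec" (3), from world to camera coordinates, as OpenCV has them. Camera axes: x right, y down, z forward; pixel columns grow to the right and rows downward; lengths in mm; the calibration is good to about 2 mm. A picture is of the moment at which its call begins: read the wrist's pose just before it. get_calibration takes no time and is no camera call; for the wrist camera it gives the pose at the moment of the call.
- ctrl.hand_in(): hands the job in, once; it reports no verdict.
The state is a dict: "time": time; "joints": joint angles; "dq": joint speeds; "joint_efforts": joint torques, N m; "position": TCP position; "eef_rot": TCP orientation; "wrist_force": force on the tool from outside, world axes, zero at the start; "torque": the same for the moment, N m; "opening": opening from 0.0 (shut) to 1.0 (fully open).
Only numpy, scipy, OpenCV 4.12 (cv2) and the standard library are available. Lean on these libraries where they do the work, as an engineer would, in place of code of your own. Each camera call takes 0.05 s, during which the arm holds its last target. There are 200 camera calls.

TASK

I am about to slip a new belt onto this drive. Lift the loose guard off its tensioner and hang it astride the bar of the bench rail, then push the sprung tensioner arm back past its ratchet click, nearly to its stop, and hold it there with the fingers: finish while still holding the arm back, clear of the pawl. Leave the other things on the bench alone.

Things in the scene. Friction and masses are not known exactly. Their poses are not given: they have to be found in the camera images.
- drive_unit: Belt drive, fixed: grey plate 166 x 260 x 8 mm on legs, top at z = 70 mm. Origin at bench level under the plate's centre; y along its long side, tensioner side -x (roughly towards the robot). On it two toothed pulleys (54 mm wide, tops at z = 118 mm) at x, y = 43, 92 and 46, -40 mm, the tensioner's pivot at -20, -55. With the guard off, nothing stands on the plate in front (-x) of the idler.
- tensioner (a joint): Angle of the sprung arm about its upright pivot (rad): 0 at rest, growing as it is pushed back (idler about along the drive's +x). The hub's tooth lifts the pawl from about 0.1; it drops behind the tooth with a click near 0.4 and would catch the arm there. Stop at 0.56, idler 57 mm back. The spring resists with 4 N (rest) to 9 N (stop) at the idler, the pawl adds up to 3 N.
- tension_arm: Tensioner arm: flat dark steel bar 22 mm wide, 6 to 14 mm above the plate, from the pivot to the idler's stud 105 mm away; the idler counts as part of it. Origin at the pivot on the plate's top. At joint angle 0 the bar points along the drive's +y, turned 0.25 rad towards -x.
- idler_mid (a point): Middle of the idler, the plain steel roller on the arm's free end: upright axis, 33 mm in diameter, 24 mm tall (z = 84 to 108 mm), a nut 4 mm higher on top; it spins freely. At rest at x = -46, y = +47 mm in the drive's frame, z = 96 mm.
- pawl (a joint): How far the sprung pawl slider (a 5 mm wide steel slide beside the pivot) is pushed out by the tooth (m): 0 fully home, about 0.004 on the tooth's crest, 0 again after the click.
- guard: Loose guard, 3 mm bare aluminium, 0.35 kg: a saddle open below and at both ends, 66 mm wide (x, 60 inside), 120 long (y), 50 high, a 12 mm foot flange on its -x side. It stands on the plate over arm and idler, square to the drive, its origin near x = -36, y = 20 mm of the drive, and blocks the arm. Origin at the centre of its underside; the underside of its top is 47 mm higher.
- guard_handle (a point): Middle of the guard's bow handle: a dark round bar 10 mm thick, straight for 68 mm along the guard's y, 80 mm above the guard's origin, 30 mm above its top sheet.
- rail_stand: Bench rail, fixed: steel base plate 100 x 220 x 8 mm, two flat uprights, and on them a level square-edged steel bar 30 mm wide, 25 high, 248 long, along the stand's y axis. Origin at bench level under the middle of the bar.
- rail_top (a point): Middle of the bar's top face, 150 mm above the bench. The guard hung astride the bar rests with the underside of its top on this face, its length along the bar.
- bolt_a: Bystander: hex bolt 55 mm, standing on its head on the back of the drive unit's plate (one of the guard's bolts).
- bolt_b: Bystander: hex bolt 45 mm, standing on its head beside the other.
- bearing: Bystander: ball bearing, 52 mm across, 16 mm high, lying on the base plate of the rail.
- jar: Bystander: white tub with a red screw lid, 71 mm across, 76 mm high, at the left of the bench.
- screwdriver: Bystander: screwdriver 225 mm long with a red handle, lying on the bench along the rail's base plate.
- pliers: Bystander: combination pliers with blue sleeves, 182 mm, lying at the right rear.
- spanner: Bystander: combination spanner 217 mm, lying near the front edge on the left.

How it is judged:
By the outcome, as a careful person would: the job done as asked, in the order asked, and still so for the second after the job is handed in, while the arm keeps its last pose, push and grip.
It also fails if it takes over 51 s, if anything falls off the work surface, if the arm or the gripper's body presses on something with over 40 N, if the wrist force passes 120 N, or if a joint passes its speed limit or range.

## Working session

There is one attempt and no reset: what is moved stays moved. The work goes in short steps, Python scripts to look and compute and a shell command to move; the robot and the scene stay as the last step left them, time stands still between calls to the robot, and variables do not carry over. Pictures are saved under pics/ and viewed, about 8 in all and at most 12, crops included, and the job is handed in when it is done.

```bash
mkdir -p pics; python3 - <<'E'
from station import ctrl
import cv2
s=ctrl.observe();print({k:(v if not hasattr(v,'round') else v) for k,v in s.items()})
for n in("scene","top"):
    cv2.imwrite(f"pics/{n}0.png",cv2.cvtColor(ctrl.get_image(n),cv2.COLOR_RGB2BGR))
    print(n,ctrl.get_calibration(n))
E
```

```text
{'time': 0.0, 'joints': array([-1.23471706,  0.70711427, -0.02760371,  1.48499034,  0.02199967,
        0.95088806, -0.07550701]), 'dq': array([ 4.37892889e-05,  1.78778567e-03, -2.40003034e-04, -2.44866427e-03,
       -2.39050644e-03,  1.08804334e-04, -1.39961661e-03]), 'joint_efforts': array([-1.03371425e-03, -8.83213019e+01,  1.23390265e+00, -2.36157006e+01,
        1.67576683e-02,  6.76171141e-03, -3.62922287e-05]), 'position': array([211.99354284, 534.1812859 , 202.02316406]), 'eef_rot': array([-1.36524047, -0.92591957,  0.92737603]), 'wrist_force': array([-0.41520545,  0.870498  ,  0.40648495]), 'torque': array([ 0.02290479, -0.00504642,  0.02758032]), 'opening': 1.000210650128712}
scene {'K': array([[593.42508213,   0.        , 304.28966502],
       [  0.        , 593.42508213, 241.55130089],
       [  0.        ,   0.        ,   1.        ]]), 'distortion': array([-0.00573241,  0.        ,  0.        ,  0.        ,  0.        ]), 'rvec': array([ 0.61716159, -2.50202467,  1.39350037]), 'tvec': array([ 483.8802614 ,  166.88381748, 1511.07727614])}
top {'K': array([[505.75831914,   0.        , 321.13225557],
       [  0.        , 505.75831914, 241.12754342],
       [  0.        ,   0.        ,   1.        ]]), 'distortion': array([-0.12251696,  0.        ,  0.        ,  0.        ,  0.        ]), 'rvec': array([ 2.18227664, -2.03973787,  0.20412359]), 'tvec': array([  60.60356255,  517.65047675, 1361.13636763])}
```

View pics/top0.png

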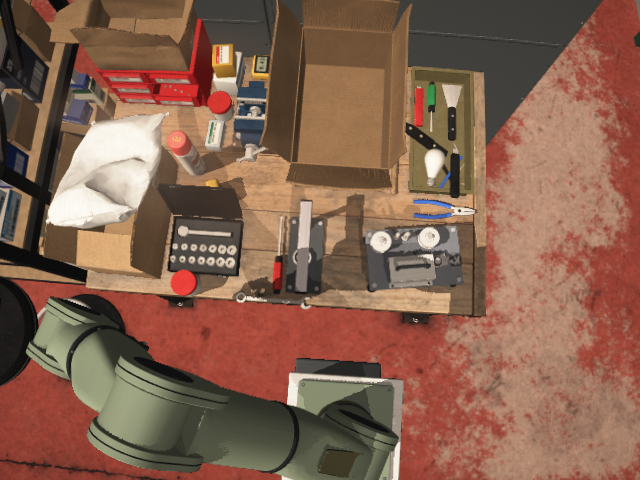

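View pics/scene0.png

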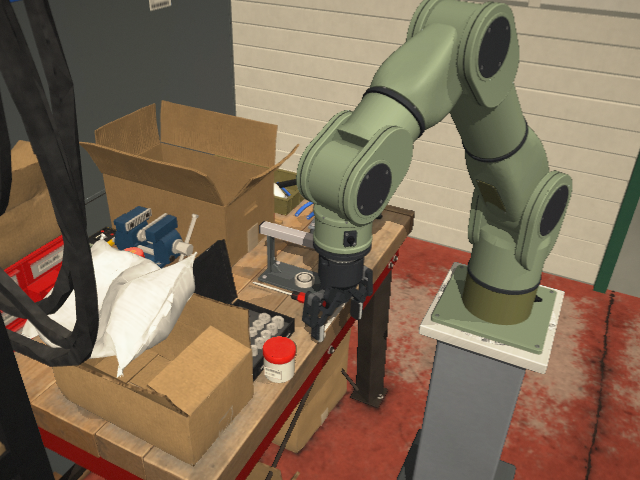

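The top view shows the drive near (412,258), with the guard on its lower side, and the rail bar running from about (306,201) to (302,291). I'll enlarge that part.

```bash
python3 - <<'E'
import cv2
i=cv2.imread("pics/top0.png")[190:320,270:470]
cv2.imwrite("pics/c1.png",cv2.resize(i,None,fx=4,fy=4,interpolation=cv2.INTER_CUBIC))
E
```

```text
(no output)
```

View pics/c1.png

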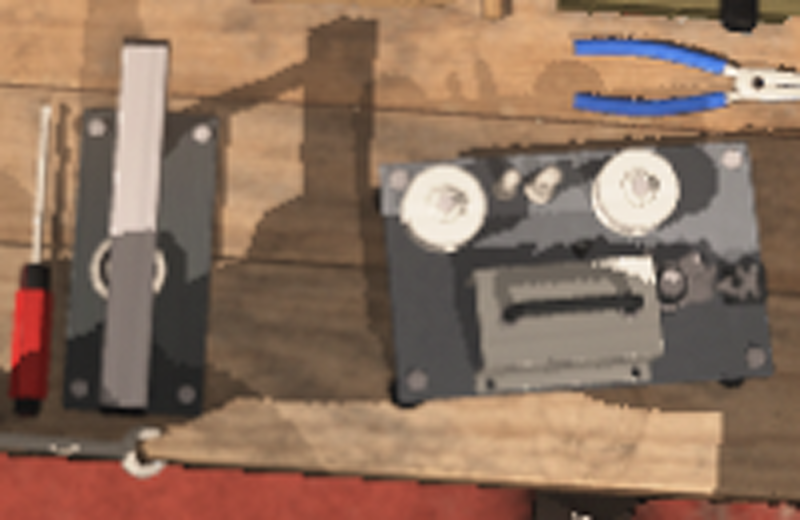

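The crop shows the plate corners at (379,165), (748,143), (775,374) and (396,402). The pulleys are at (443,207) and (636,191), the handle runs (513,312) to (638,300), and the bar corners are (122,47), (170,47), (150,408) and (104,406).

```bash
cat > h.py <<'E'
import numpy as np, cv2
from station import ctrl
from scipy.spatial.transform import Rotation as R
from scipy.optimize import least_squares
def ray(name,px,z,cal=None):
    c=cal or ctrl.get_calibration(name); px=np.array(px,float).reshape(-1,1,2)
    n=cv2.undistortPoints(px,c["K"],c["distortion"]).reshape(-1,2)
    Rm=cv2.Rodrigues(c["rvec"])[0]; o=-Rm.T@c["tvec"]
    d=np.c_[n,np.ones(len(n))]@Rm
    return o+d*((z-o[2])/d[:,2])[:,None]
def fit(loc,w):
    loc=np.array(loc);w=np.array(w)[:,:2]
    f=lambda p:(w-p[:2]-loc@np.array([[np.cos(p[2]),np.sin(p[2])],[-np.sin(p[2]),np.cos(p[2])]])).ravel()
    r=least_squares(f,[*w.mean(0),0]);return r.x,r.fun.reshape(-1,2)
E
python3 - <<'E'
from h import *
np.set_printoptions(precision=1,suppress=True)
o=lambda l:[(270+(u-1.5)/4,190+(v-1.5)/4) for u,v in l]
pl=ray("top",o([(379,165),(748,143),(775,374),(396,402)]),70)
pu=ray("top",o([(443,207),(636,191)]),118)
ha=ray("top",o([(513,312),(638,300)]),150)
gt=ray("top",o([(475,268),(655,258),(662,352),(482,371)]),120)
ba=ray("top",o([(122,47),(170,47),(150,408),(104,406)]),150)
p,r=fit([(83,130),(83,-130),(-83,-130),(-83,130),(43,92),(46,-40)],np.r_[pl,pu]);print("drive",p[:2],round(p[2],4),r)
q,r=fit([(124,15),(124,-15),(-124,-15),(-124,15)],ba[:, :]);print("asx",q,r)
print("handle",ha,ha.mean(0),"ang",np.arctan2(*(ha[0]-ha[1])[[1,0]])-np.pi/2)
c,s=np.cos(p[2]),np.sin(p[2]);M=np.array([[c,-s],[s,c]])
print("guard from drive",p[:2]+M@[-36,20],"idler",p[:2]+M@[-46,47],"pivot",p[:2]+M@[-20,-55]);print(gt,gt.mean(0))
print(ba)
s=ctrl.observe();print(R.from_rotvec(s['eef_rot']).as_matrix())
E
```

```text
drive [ 480.2 -161. ] 0.1332 [[ 0.6 -1.4]
 [-0.5 -1.6]
 [ 2.6 -0.9]
 [ 1.5  0.7]
 [-1.6  0.9]
 [-2.5  2.2]]
asx [477.7 138.    0. ] [[-5.6  0.7]
 [-4.2 -1. ]
 [ 4.9  0.5]
 [ 4.9 -0.2]]
handle [[ 436.3 -108.1  150. ]
 [ 449.4 -189.1  150. ]] [ 442.9 -148.6  150. ] ang 0.16085517552592044
guard from drive [ 441.9 -146. ] idler [ 428.4 -120.6] pivot [ 467.7 -218.2]
[[ 468.8  -86.   120. ]
 [ 483.5 -205.9  120. ]
 [ 420.9 -212.1  120. ]
 [ 400.7  -93.6  120. ]] [ 443.5 -149.4  120. ]
[[595.7 156.5 150. ]
 [597.8 124.9 150. ]
 [359.1 120.7 150. ]
 [358.3 150.  150. ]]
[[ 0.4 -0.  -0.9]
 [ 0.9 -0.   0.4]
 [-0.  -1.  -0. ]]
```

```bash
cat >> h.py <<'E'
def to(x,y,z,yaw):
    "remaining: tool shift at present axes, turn about tool y (deg), and tool-down tilt error"
    s=ctrl.observe();m=R.from_rotvec(s['eef_rot']);M=m.as_matrix()
    g=np.radians(yaw);T=np.array([[np.cos(g),0,-np.sin(g)],[np.sin(g),0,np.cos(g)],[0,-1,0]])
    T=np.c_[[np.cos(g),np.sin(g),0],[0,0,-1],np.cross([np.cos(g),np.sin(g),0],[0,0,-1])]
    np.set_printoptions(precision=1,suppress=True)
    d=np.array([x,y,z])-s['position']
    print("t",round(s['time'],2),"pos",s['position'],"yaw",np.degrees(np.arctan2(M[1,0],M[0,0])).round(1),"F",s['wrist_force'],"open",round(s['opening'],3))
    print("turn",np.degrees((m.inv()*R.from_matrix(T)).as_rotvec()),"shift now",M.T@d,"shift after turn",T.T@d)
E
python3 -m jog '[[0,8.5,0,0,-8,0,1],[0,8.5,0,0,-8,0,1],[0,8.5,0,0,-8,0,1],[0,8.5,0,0,-8,0,1],[0,8.5,0,0,-8,0,1],[0,8.5,0,0,-8,0,1],[0,8.5,0,0,0,0,1]]'
python3 -c "
from h import *
to(430,280,240,8);to(443,-148,240,8)
print(ctrl.observe()['joints'])"
```

```text
time: 0.8
position: [211.8, 533.2, 250.1]
eef_rot: [-1.572, -0.107, 0.112]
wrist_force: [0.1, 0.1, -0.2]
opening: 1.0
t 0.8 pos [211.8 533.2 250.1] yaw 8.0 F [ 0.1  0.1 -0.2] open 1.0
turn [ 0.2  0.  -0.2] shift now [ 180.9   10.7 -281.1] shift after turn [ 180.9   10.1 -281.1]
t 0.8 pos [211.8 533.2 250.1] yaw 8.0 F [ 0.1  0.1 -0.2] open 1.0
turn [ 0.2  0.  -0.2] shift now [ 134.2   12.6 -706.7] shift after turn [ 134.2   10.1 -706.8]
[-1.4  0.7  0.3  1.4 -0.2  1.1 -0.9]
```

```bash
python3 -m jog '[[0,0,0,18,0,-28,1],[0,0,0,18,0,-28,1],[0,0,0,18,0,-28,1],[0,0,0,18,0,-28,1],[0,0,0,18,0,-28,1],[0,0,0,18,0,-28,1],[0,0,0,18,0,-28,1],[0,0,0,18,0,-28,1],[0,0,0,18,0,-28,1],[0,0,0,18,0,-28,1]]'
python3 -m jog '[[0,0,0,-4,0,-36,1],[0,0,0,-4,0,-36,1],[0,0,0,-4,0,-36,1],[0,0,0,-4,0,-36,1],[0,0,0,-4,0,-36,1],[0,0,0,-4,0,-36,1],[0,0,0,-4,0,-36,1],[0,0,0,-4,0,-36,1],[0,0,0,-4,0,-36,1],[0,0,0,-4,0,-36,1]]'
python3 - <<'E'
from h import *
to(443,-148,240,8)
print(ctrl.observe()['joints'])
E
```

```text
time: 1.8
position: [431.0, 273.1, 248.1]
eef_rot: [-1.575, -0.106, 0.116]
wrist_force: [0.8, 0.6, 0.3]
opening: 1.0
time: 2.8
position: [441.5, -103.1, 249.4]
eef_rot: [-1.576, -0.104, 0.119]
wrist_force: [0.6, -0.5, -0.3]
opening: 1.001
t 2.8 pos [ 441.5 -103.1  249.4] yaw 8.1 F [ 0.6 -0.5 -0.3] open 1.001
turn [ 0.4  0.1 -0.6] shift now [ -4.8   9.8 -44.6] shift after turn [ -4.8   9.4 -44.7]
[ 0.   0.5  0.2  1.8 -0.1  0.9  0.4]
```

Move over the handle, and check with the wrist camera.

```bash
python3 -m jog '[[0,0,0,-2.5,5,-22,1],[0,0,0,-2.5,5,-22,1],[0,0,0,0,0,0,1]]'
python3 - <<'E'
from h import *
to(443,-148,131,8)
cal=ctrl.get_calibration("wrist")
i=cv2.cvtColor(ctrl.get_image("wrist"),cv2.COLOR_RGB2BGR)
import pickle;pickle.dump(cal,open("w1.pkl","wb"))
cv2.imwrite("pics/w1.png",i)
def proj(p):return cv2.projectPoints(np.array(p,float).reshape(-1,1,3),cal["rvec"],cal["tvec"],cal["K"],cal["distortion"])[0].reshape(-1,2)
print(proj([[443,-148,150],[442.9-5,-148.6+34,150],[443+5,-148-34,150]]))
E
```

```text
time: 3.1
position: [441.6, -154.1, 239.3]
eef_rot: [-1.578, -0.099, 0.115]
wrist_force: [-0.2, 0.2, -0.5]
opening: 1.004
t 3.1 pos [ 441.6 -154.1  239.3] yaw 7.8 F [-0.2  0.2 -0.5] open 1.004
turn [ 0.5 -0.2 -0.6] shift now [  3.4 108.2   6.8] shift after turn [  2.2 108.3   5.8]
[[317.2 225.7]
 [316.5 178.9]
 [317.5 269.6]]
```

View pics/w1.png

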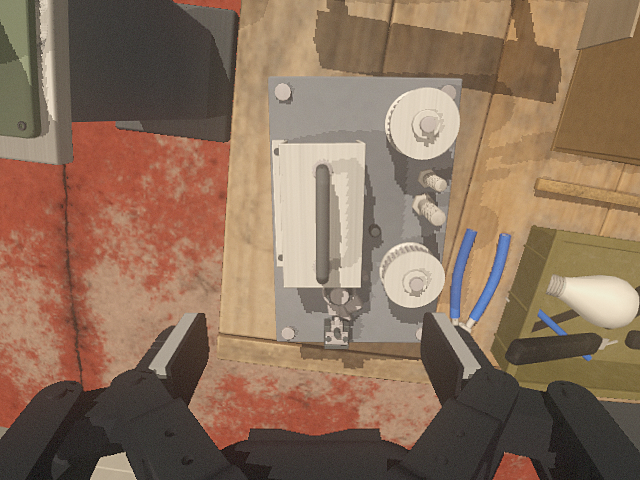

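The wrist view shows the handle running (322,167) to (322,281), parallel to the fingers' plane as wanted. The plate's corners are near (270,78), (462,78) and (277,343), and the pulley tops are near (423,123) and (412,276).

```bash
python3 - <<'E'
from h import *
import pickle;cal=pickle.load(open("w1.pkl","rb"))
np.set_printoptions(precision=1,suppress=True)
h=ray("",[(322,167),(322,281)],150,cal);print("handle",h,h.mean(0),np.degrees(np.arctan2(-(h[0]-h[1])[0],(h[0]-h[1])[1])))
p=ray("",[(270,78),(462,78),(277,343)],70,cal);q=ray("",[(423,123),(412,276)],118,cal)
print(fit([(-83,130),(83,130),(-83,-130),(43,92),(46,-40)],np.r_[p,q]))
g=ray("",[(283,143),(365,143),(361,287),(285,287)],120,cal);print("guardtop",g,g.mean(0))
to(445,-148,131,8)
E
```

```text
handle [[ 440.5 -105.9  150. ]
 [ 452.7 -190.8  150. ]] [ 446.6 -148.4  150. ] 8.156603646483763
(array([ 484.1, -163. ,    0.1]), array([[ 4.6, -1.8],
       [ 1.3, -1.9],
       [ 1.4, -1.7],
       [-2.3, -0.9],
       [-5. ,  6.2]]))
guardtop [[ 409.6  -95.8  120. ]
 [ 470.8  -87.3  120. ]
 [ 488.6 -205.2  120. ]
 [ 424.3 -214.3  120. ]] [ 448.3 -150.6  120. ]
t 3.15 pos [ 441.8 -152.5  239.4] yaw 7.9 F [-0.3  0.8 -0.1] open 0.999
turn [ 0.5 -0.1 -0.6] shift now [  4.9 108.4   4.9] shift after turn [  3.8 108.4   4.1]
```

```bash
python3 -m jog '[[0.5,0,-0.6,1,22,1,1],[0,0,0,1,22,1,1],[0,0,0,1,22,1,1],[0,0,0,0.5,20,1,0.8],[0,0,0,0,15,0,0.7],[0,0,0,0,7,0,0.6],[0,0,0,0,0,0,0.4]]' 60
python3 -c "
from h import *
to(445.5,-148.5,131,8)"
```

```text
time: 3.85
position: [445.9, -142.0, 128.5]
eef_rot: [-1.565, -0.114, 0.111]
wrist_force: [-0.5, -0.7, 0.1]
opening: 0.446
t 3.85 pos [ 445.9 -142.   128.5] yaw 8.2 F [-0.5 -0.7  0.1] open 0.446
turn [-0.2  0.2  0.1] shift now [-1.3 -2.6 -6.4] shift after turn [-1.3 -2.5 -6.4]
```

```bash
python3 -m jog '[[0,0,0,-0.5,-2,-6,0.3],[0,0,0,0,0,0,0],[0,0,0,0,0,0,0],[0,0,0,0,0,0,0],[0,0,0,0,0,0,0],[0,0,0,0,0,0,0]]' 80
python3 -c "
from h import *
to(445.5,-148.5,131,8)"
```

```text
time: 4.45
position: [447.4, -148.3, 133.2]
eef_rot: [-1.566, -0.117, 0.109]
wrist_force: [-0.1, 0.3, -0.3]
opening: 0.001
t 4.45 pos [ 447.4 -148.3  133.2] yaw 8.3 F [-0.1  0.3 -0.3] open 0.001
turn [-0.1  0.3  0.3] shift now [-1.9  2.1  0.1] shift after turn [-1.9  2.2  0.1]
```

```bash
python3 - <<'E'
from h import *
i=cv2.cvtColor(ctrl.get_image("wrist"),cv2.COLOR_RGB2BGR)
j=cv2.cvtColor(ctrl.get_image("scene"),cv2.COLOR_RGB2BGR)[150:330,220:420]
k=np.hstack([cv2.resize(i,(400,300)),cv2.resize(j,(333,300),interpolation=cv2.INTER_CUBIC)])
cv2.imwrite("pics/w2.png",k)
E
```

```text
(no output)
```

View pics/w2.png

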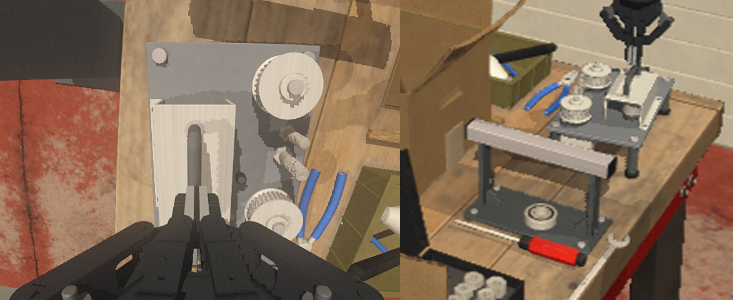

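The fingers seem to be on the handle, at about (195,190) in the left half, but the opening reads 0.001 instead of about 0.12. I'll test with a small lift.

```bash
python3 -m jog '[[0,0,0,0,-6,0,0],[0,0,0,0,-6,0,0],[0,0,0,0,0,0,0],[0,0,0,0,0,0,0]]'
python3 - <<'E'
from h import *
to(445.5,-148.5,131,8)
i=cv2.cvtColor(ctrl.get_image("wrist"),cv2.COLOR_RGB2BGR)
cv2.imwrite("pics/w3.png",cv2.resize(i[150:480,170:470],None,fx=1.8,fy=1.8))
E
```

```text
time: 4.95
position: [447.4, -148.4, 146.4]
eef_rot: [-1.566, -0.117, 0.109]
wrist_force: [0.4, -0.2, 0.7]
opening: 0.001
t 4.95 pos [ 447.4 -148.4  146.4] yaw 8.3 F [ 0.4 -0.2  0.7] open 0.001
turn [-0.1  0.3  0.3] shift now [-2.  15.4  0.1] shift after turn [-1.9 15.4  0.1]
```

View pics/w3.png

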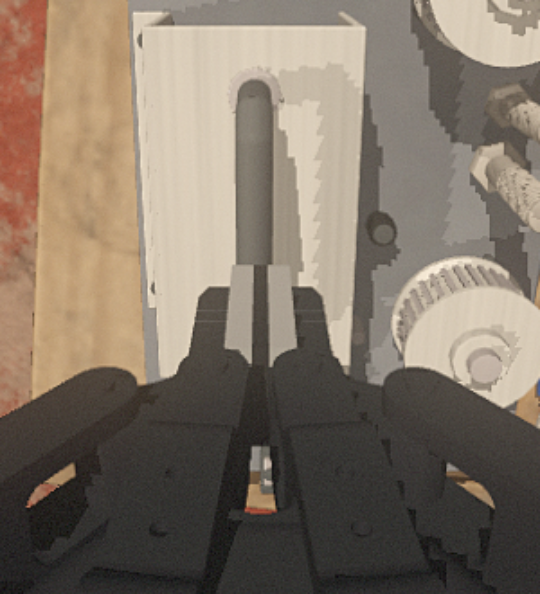

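```bash
python3 - <<'E'
from h import *
np.set_printoptions(precision=1,suppress=True)
cal=ctrl.get_calibration("wrist");s=ctrl.observe()
Rm=cv2.Rodrigues(cal["rvec"])[0];print("cam",-Rm.T@cal["tvec"],"f",cal["K"][0,0]); M=R.from_rotvec(s['eef_rot']).as_matrix()
print("axis",Rm[2])
P=lambda p:cv2.projectPoints(np.array(p,float).reshape(-1,1,3),cal["rvec"],cal["tvec"],cal["K"],cal["distortion"])[0].reshape(-1,2)
t=s['position'];print("tip",P([t,t+M@[0,0,11],t+M@[0,-19,11]]))
u=np.array([-np.sin(.142),np.cos(.142),0]);
for z in(120,130,140,150):print(z,P([np.r_[446,-148.5,z]+k*u for k in(0,34,40)]).round().tolist())
# px at guard's far corners & handle width
for z in (110,120,130):print(z,ray("",[(170+145/1.8,150+27/1.8),(170+363/1.8,150+27/1.8)],z,cal))
for z in (130,140,150):print(z,ray("",[(170+236/1.8,150+200/1.8),(170+272/1.8,150+200/1.8)],z,cal))
E
```

```text
cam [436.4 -70.6 317.8] f 373.4975330047015
axis [ 0.  -0.3 -1. ]
tip [[312.1 286. ]
 [312.  265.6]
 [311.8 281.3]]
120 [[310.0, 266.0], [310.0, 208.0], [310.0, 197.0]]
130 [[310.0, 273.0], [309.0, 212.0], [309.0, 201.0]]
140 [[309.0, 281.0], [309.0, 217.0], [309.0, 205.0]]
150 [[309.0, 289.0], [309.0, 222.0], [309.0, 209.0]]
110 [[406.  -97.8 110. ]
 [471.9 -88.3 110. ]]
120 [[407.4 -96.5 120. ]
 [470.2 -87.5 120. ]]
130 [[408.9 -95.2 130. ]
 [468.5 -86.6 130. ]]
130 [[ 440.5 -142.2  130. ]
 [ 451.2 -140.6  130. ]]
140 [[ 440.3 -138.4  140. ]
 [ 450.4 -136.9  140. ]]
150 [[ 440.1 -134.5  150. ]
 [ 449.6 -133.2  150. ]]
```

```bash
python3 -m jog '[[0,0,0,0,0,0,0.4],[0,0,0,0,0,0,0.4],[0,0,0,0,0,0,0.4],[0,0,0,0,0,0,0.4]]'
python3 - <<'E'
from h import *
to(445.5,-148.5,131,8)
i=cv2.cvtColor(ctrl.get_image("wrist"),cv2.COLOR_RGB2BGR)
j=cv2.cvtColor(ctrl.get_image("scene"),cv2.COLOR_RGB2BGR)
c=ctrl.get_calibration("scene")
P=lambda p:cv2.projectPoints(np.array(p,float).reshape(-1,1,3),c["rvec"],c["tvec"],c["K"],c["distortion"])[0].reshape(-1,2)
s=ctrl.observe();print(P([s['position'],[446,-148.5,150],[446,-148.5,120]]))
a=cv2.resize(i[180:480,190:440],(400,480),interpolation=cv2.INTER_CUBIC)
b=cv2.resize(j[140:236,320:400],(400,480),interpolation=cv2.INTER_CUBIC)
cv2.imwrite("pics/w4.png",np.hstack([a,b]))
E
```

```text
time: 5.4
position: [447.2, -148.3, 146.1]
eef_rot: [-1.566, -0.117, 0.109]
wrist_force: [0.1, -0.6, 0.1]
opening: 0.405
t 5.4 pos [ 447.2 -148.3  146.1] yaw 8.3 F [ 0.1 -0.6  0.1] open 0.405
turn [-0.1  0.3  0.3] shift now [-1.8 15.1  0. ] shift after turn [-1.7 15.1  0.1]
[[358.3 193. ]
 [358.8 191.9]
 [358.2 201.1]]
```

View pics/w4.png

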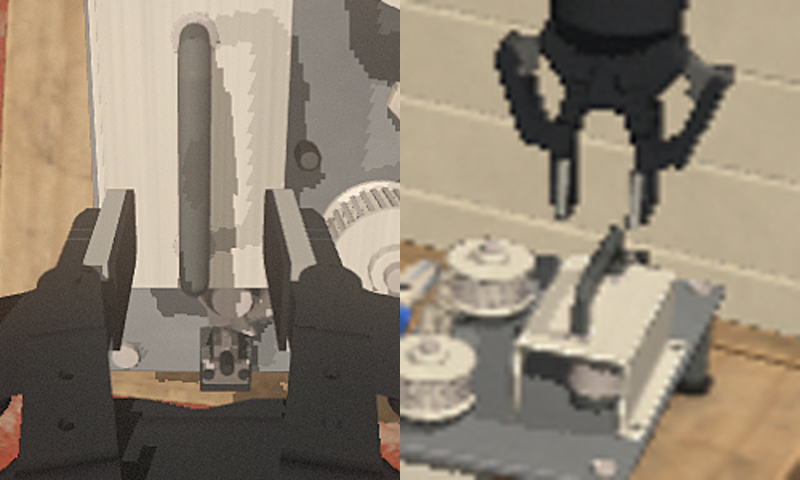

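The left half shows the pads astride the handle, but the tips look about 30 mm nearer the camera than the handle. The right half shows the tips at about (600,220), clearly above the handle at (598,275). So the real tips sit higher than the TCP suggests, and I'll go lower in guarded steps.

```bash
python3 -m jog '[[0,0,0,-1,6,0,0.4],[0,0,0,0,6,0,0.4],[0,0,0,0,6,0,0.4],[0,0,0,0,3,0,0.4],[0,0,0,0,0,0,0.4]]'
python3 -m jog '[[0,0,0,0,3,0,0.4],[0,0,0,0,3,0,0.4],[0,0,0,0,0,0,0.4]]'
python3 -m jog '[[0,0,0,0,0,0,0],[0,0,0,0,0,0,0],[0,0,0,0,0,0,0],[0,0,0,0,0,0,0],[0,0,0,0,0,0,0]]' 60
python3 -c "
from h import *
to(445.5,-148.5,131,8)"
```

```text
time: 6.0
position: [446.0, -148.3, 122.7]
eef_rot: [-1.565, -0.116, 0.11]
wrist_force: [-0.0, 0.3, -0.5]
opening: 0.398
time: 6.3
position: [446.1, -148.4, 116.2]
eef_rot: [-1.565, -0.116, 0.11]
wrist_force: [-0.2, 0.3, 0.2]
opening: 0.397
time: 6.8
position: [445.8, -148.4, 116.5]
eef_rot: [-1.565, -0.116, 0.11]
wrist_force: [-0.8, -0.5, -1.8]
opening: 0.083
t 6.8 pos [ 445.8 -148.4  116.5] yaw 8.2 F [-0.8 -0.5 -1.8] open 0.083
turn [-0.1  0.2  0.2] shift now [ -0.3 -14.5  -0. ] shift after turn [ -0.3 -14.5  -0. ]
```

```bash
python3 -m jog '[[0,0,0,0,0,0,0.35],[0,0,0,0,0,0,0.35],[0,0,0,0,0,0,0.35],[0,0,0,0,4,0,0.35],[0,0,0,0,4,0,0.35],[0,0,0,0,0,0,0.35]]'
python3 -m jog '[[0,0,0,0,3,0,0.35],[0,0,0,0,3,0,0.35],[0,0,0,0,0,0,0.35]]'
python3 -m jog '[[0,0,0,0,0,0,0],[0,0,0,0,0,0,0],[0,0,0,0,0,0,0],[0,0,0,0,0,0,0],[0,0,0,0,0,0,0]]' 80
python3 - <<'E'
from h import *
to(445.5,-148.5,131,8)
i=cv2.cvtColor(ctrl.get_image("wrist"),cv2.COLOR_RGB2BGR)
j=cv2.cvtColor(ctrl.get_image("scene"),cv2.COLOR_RGB2BGR)
a=cv2.resize(i[180:480,190:440],(400,480),interpolation=cv2.INTER_CUBIC)
b=cv2.resize(j[140:236,320:400],(400,480),interpolation=cv2.INTER_CUBIC)
cv2.imwrite("pics/w5.png",np.hstack([a,b]))
E
```

```text
time: 7.4
position: [446.3, -148.4, 107.8]
eef_rot: [-1.566, -0.117, 0.109]
wrist_force: [0.5, 0.9, 0.0]
opening: 0.346
time: 7.7
position: [446.3, -148.3, 101.1]
eef_rot: [-1.566, -0.117, 0.109]
wrist_force: [0.4, 0.5, 0.4]
opening: 0.353
time: 8.2
position: [446.0, -148.4, 101.2]
eef_rot: [-1.565, -0.116, 0.11]
wrist_force: [-0.6, 0.7, -0.6]
opening: 0.089
t 8.2 pos [ 446.  -148.4  101.2] yaw 8.2 F [-0.6  0.7 -0.6] open 0.089
turn [-0.1  0.2  0.2] shift now [ -0.4 -29.8  -0. ] shift after turn [ -0.5 -29.8  -0.1]
```

View pics/w5.png

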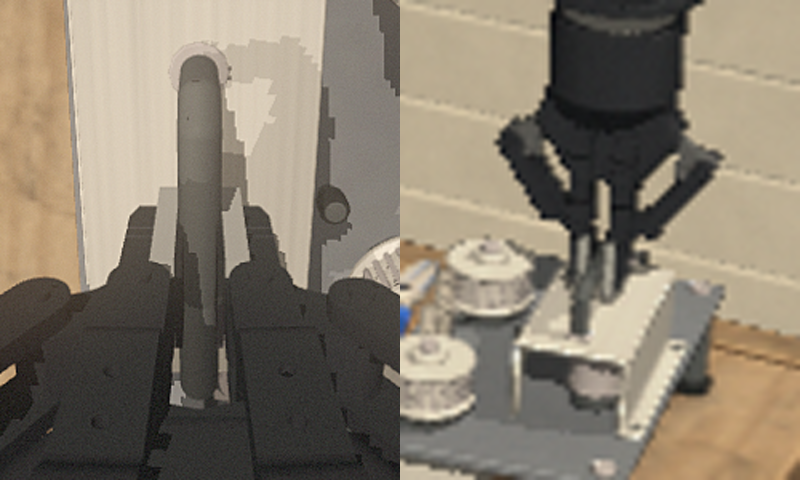

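The pads now hold the handle properly, at about (200,240) on the left and (598,265) on the right. The true tips are roughly 25–30 mm short of the reported TCP. Lifting.

```bash
python3 -m jog '[[0,0,0,0,-8,0,0],[0,0,0,0,-15,0,0],[0,0,0,0,-20,0,0],[0,0,0,0,-25,0,0],[0,0,0,0,-25,0,0],[0,0,0,0,-25,0,0],[0,0,0,0,0,0,0]]'
python3 -c "
from h import *
to(478,138,215,91.3)"
```

```text
time: 9.0
position: [444.8, -148.5, 226.3]
eef_rot: [-1.565, -0.115, 0.11]
wrist_force: [0.6, 0.0, -3.5]
opening: 0.084
t 9.0 pos [ 444.8 -148.5  226.3] yaw 8.2 F [ 0.6  0.  -3.5] open 0.084
turn [  0.  -83.1   0.3] shift now [ 73.9  12.3 278.8] shift after turn [285.7  11.3 -39.7]
```

```bash
python3 -m jog '[[0,-8.3,0,0,0,0,0],[0,-8.3,0,0,0,0,0],[0,-8.3,0,0,0,0,0],[0,-8.3,0,0,0,0,0],[0,-8.3,0,0,0,0,0],[0,-8.3,0,0,0,0,0],[0,-8.3,0,0,0,0,0],[0,-8.3,0,0,0,0,0],[0,-8.3,0,0,0,0,0],[0,-8.3,0,0,0,0,0],[0,0,0,0,0,0,0]]'
python3 -m jog '[[0,0,0,20,0,-4,0],[0,0,0,25,0,-4,0],[0,0,0,25,0,-4,0],[0,0,0,25,0,-4,0],[0,0,0,25,0,-4,0],[0,0,0,25,0,-4,0],[0,0,0,25,0,-4,0],[0,0,0,25,0,-4,0],[0,0,0,25,0,-4,0],[0,0,0,0,0,0,0]]'
python3 -c "
from h import *
to(478,138,215,91.3);print(ctrl.observe()['joints'])"
```

```text
time: 10.1
position: [441.7, -146.9, 223.0]
eef_rot: [-1.168, -1.263, 1.259]
wrist_force: [-0.4, 1.0, -2.7]
opening: 0.083
time: 11.1
position: [464.7, 83.1, 221.3]
eef_rot: [-1.189, -1.221, 1.222]
wrist_force: [-0.1, -0.7, -2.6]
opening: 0.084
t 11.1 pos [464.7  83.1 221.3] yaw 91.1 F [-0.1 -0.7 -2.6] open 0.084
turn [-0.4 -0.2  0.4] shift now [ 54.6   6.6 -14.4] shift after turn [ 54.6   6.3 -14.5]
[-0.1  0.5 -0.2  1.8  0.1  0.8  1.2]
```

```bash
python3 -m jog '[[0,0,0,20,0,-5,0],[0,0,0,20,0,-5,0],[0,0,0,14,0,-5,0],[0,0,0,0,0,0,0]]'
python3 - <<'E'
from h import *
to(478,138,135,91.3)
cal=ctrl.get_calibration("wrist")
import pickle;pickle.dump(cal,open("w6.pkl","wb"))
i=cv2.cvtColor(ctrl.get_image("wrist"),cv2.COLOR_RGB2BGR)
j=cv2.cvtColor(ctrl.get_image("top"),cv2.COLOR_RGB2BGR)
a=cv2.resize(i,(560,420))
b=cv2.resize(j[180:320,265:345],(240,420),interpolation=cv2.INTER_CUBIC)
cv2.imwrite("pics/w6.png",np.hstack([a,b]))
E
```

```text
time: 11.5
position: [478.7, 138.1, 220.5]
eef_rot: [-1.196, -1.208, 1.212]
wrist_force: [-0.6, -0.6, -3.0]
opening: 0.087
t 11.5 pos [478.7 138.1 220.5] yaw 90.2 F [-0.6 -0.6 -3. ] open 0.087
turn [-0.5 -1.1  0.4] shift now [-0.7 85.5 -0.1] shift after turn [-0.1 85.5  0.7]
```

View pics/w6.png

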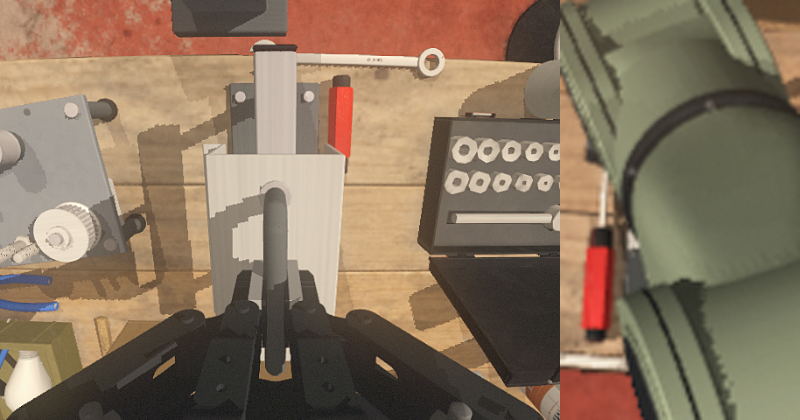

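The wrist view shows the bar's near end at (254,50)–(297,50) and (257,153)–(297,153), with the guard's front top edge about (222,153)–(342,153). The flange is on the left, towards the drive.

```bash
python3 - <<'E'
from h import *
import pickle;cal=pickle.load(open("w6.pkl","rb"))
np.set_printoptions(precision=1,suppress=True)
f=640/560
S=lambda l:[(u*f,v*f) for u,v in l]
print("bar",ray("",S([(254,50),(297,50),(257,152),(297,152)]),150,cal))
print("guard",ray("",S([(208,154),(222,154),(344,154)]),239,cal))
print("handle",ray("",S([(275,200),(275,270)]),269,cal))
E
```

```text
bar [[362.5 123.  150. ]
 [362.3 152.3 150. ]
 [431.8 124.3 150. ]
 [431.7 153.8 150. ]]
guard [[421.8 105.7 239. ]
 [421.8 112.3 239. ]
 [421.6 169.4 239. ]]
handle [[435.8 136.9 269. ]
 [466.3 137.1 269. ]]
```

```bash
python3 -m jog '[[-0.5,-1,0.4,2,8,0,0],[0,0,0,0,16,0,0],[0,0,0,0,16,0,0],[0,0,0,0,16,0,0],[0,0,0,0,12,0,0],[0,0,0,0,4,0,0],[0,0,0,0,0,0,0]]'
python3 -c "
from h import *
to(478,139.5,135,91.1)"
```

```text
time: 12.3
position: [478.5, 130.9, 146.7]
eef_rot: [-1.209, -1.212, 1.218]
wrist_force: [-0.3, -0.7, -2.8]
opening: 0.081
t 12.3 pos [478.5 130.9 146.7] yaw 90.4 F [-0.3 -0.7 -2.8] open 0.081
turn [-0.  -0.7 -0.3] shift now [ 8.6 11.6  0.4] shift after turn [ 8.6 11.7  0.3]
```

```bash
python3 -m jog '[[0,-0.7,-0.3,4,0,0,0],[0,0,0,4,0,0,0],[0,0,0,0,4,0,0],[0,0,0,0,0,0,0]]'
python3 -c "
from h import *
to(478,139.5,135,91.1)"
```

```text
time: 12.7
position: [479.1, 139.3, 144.0]
eef_rot: [-1.201, -1.226, 1.222]
wrist_force: [-0.5, -0.3, -3.4]
opening: 0.085
t 12.7 pos [479.1 139.3 144. ] yaw 91.1 F [-0.5 -0.3 -3.4] open 0.085
turn [0.1 0.  0.1] shift now [0.2 9.  1.1] shift after turn [0.2 9.  1.1]
```

```bash
python3 -m jog '[[0,0,0,0,3,0,0],[0,0,0,0,3,0,0],[0,0,0,0,0,0,0]]'
python3 -m jog '[[0,0,0,0,2,0,0],[0,0,0,0,1,0,0],[0,0,0,0,0,0,0]]'
```

```text
time: 13.0
position: [479.1, 139.3, 137.6]
eef_rot: [-1.201, -1.226, 1.221]
wrist_force: [-0.6, 0.1, -3.5]
opening: 0.088
time: 13.3
position: [479.1, 139.3, 134.3]
eef_rot: [-1.201, -1.226, 1.222]
wrist_force: [-0.2, 0.2, -2.4]
opening: 0.089
```

```bash
python3 -m jog '[[0,0,0,0,1,0,0],[0,0,0,0,0,0,0]]'
python3 -m jog '[[0,0,0,0,1,0,0],[0,0,0,0,0,0,0]]'
```

```text
time: 13.5
position: [479.3, 139.2, 134.3]
eef_rot: [-1.202, -1.226, 1.221]
wrist_force: [-0.2, 0.4, -3.0]
opening: 0.084
time: 13.7
position: [479.5, 139.3, 134.3]
eef_rot: [-1.202, -1.227, 1.22]
wrist_force: [0.1, 0.1, -2.6]
opening: 0.087
```

```bash
python3 -m jog '[[0,0,0,0,2.5,0,0],[0,0,0,0,0,0,0]]'
python3 -m jog '[[0,0,0,0,2.5,0,0],[0,0,0,0,0,0,0]]'
```

```text
time: 13.9
position: [479.9, 139.4, 134.4]
eef_rot: [-1.204, -1.229, 1.218]
wrist_force: [0.9, 0.4, -3.3]
opening: 0.09
time: 14.1
position: [480.3, 139.5, 134.4]
eef_rot: [-1.206, -1.232, 1.216]
wrist_force: [-1.2, -0.4, -2.1]
opening: 0.087
```

```bash
python3 - <<'E'
from h import *
to(478,139.5,131,91.1)
s=ctrl.observe();np.set_printoptions(precision=3,suppress=True);print(s['joints'],s['joint_efforts'],s['torque'])
i=cv2.cvtColor(ctrl.get_image("wrist"),cv2.COLOR_RGB2BGR)
j=cv2.cvtColor(ctrl.get_image("scene"),cv2.COLOR_RGB2BGR)
a=cv2.resize(i,(400,300));a=np.vstack([a,np.zeros((100,400,3),np.uint8)])
b=cv2.resize(j[170:310,240:380],(400,400),interpolation=cv2.INTER_CUBIC)
cv2.imwrite("pics/w7.png",np.hstack([a,b]))
E
```

```text
t 14.1 pos [480.3 139.5 134.4] yaw 91.1 F [-1.2 -0.4 -2.1] open 0.087
turn [ 0.6 -0.   0.1] shift now [0.  3.4 2.3] shift after turn [0.1 3.4 2.3]
[-0.256  0.697 -0.163  1.851  0.189  0.598  1.053] [ -0.006 -83.259  -1.213 -17.318   0.07   -0.041  -0.036] [-0.024  0.148  0.016]
```

View pics/w7.png

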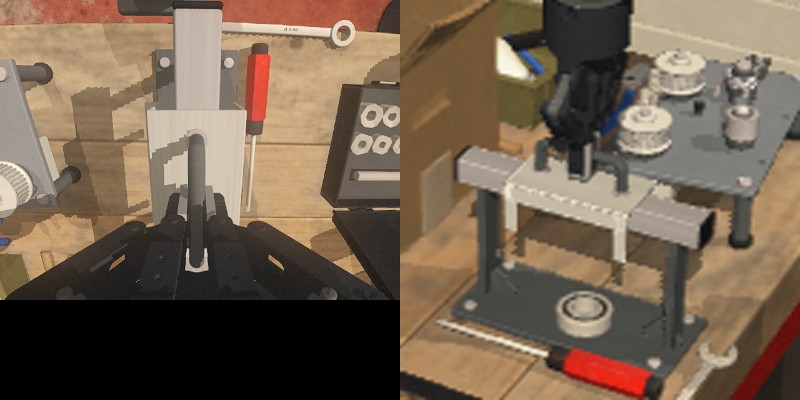

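The guard is astride the bar, seated on it (right half, about (575,190)), so I release it and rise.

```bash
python3 -m jog '[[0,0,0,0,0,0,0.35],[0,0,0,0,0,0,0.35],[0,0,0,0,0,0,0.35],[0,0,0,0,0,0,0.35]]'
python3 -m jog '[[0,0,0,0,-10,0,0.35],[0,0,0,0,-20,0,0.35],[0,0,0,0,-25,0,0.35],[0,0,0,0,-25,0,0.35],[0,0,0,0,-20,0,0.35],[0,0,0,0,0,0,0.35]]'
python3 - <<'E'
from h import *
c,s=np.cos(.138),np.sin(.138);M=np.array([[c,-s],[s,c]])
for d in([480.2,-161],[484.1,-163]):
    d=np.array(d);print("idler",d+M@[-46,47],"pivot",d+M@[-20,-55])
to(380,-130,230,8)
E
```

```text
time: 14.6
position: [480.7, 139.6, 133.6]
eef_rot: [-1.206, -1.232, 1.216]
wrist_force: [-0.6, 0.8, -0.4]
opening: 0.355
time: 15.2
position: [479.2, 139.5, 240.4]
eef_rot: [-1.205, -1.232, 1.216]
wrist_force: [0.4, -0.6, -0.4]
opening: 0.346
idler [ 428.17188429 -120.77469484] pivot [ 467.95607023 -218.2283687 ]
idler [ 432.07188429 -122.77469484] pivot [ 471.85607023 -220.2283687 ]
t 15.2 pos [479.2 139.5 240.4] yaw 91.1 F [ 0.4 -0.6 -0.4] open 0.346
turn [ 0.4 83.1  0.6] shift now [-267.6    8.6  104.4] shift after turn [-135.7   10.4 -253.1]
```

```bash
python3 -m jog '[[0,0,0,-30,0,0,0],[0,8.3,0,-30,0,0,0],[0,8.3,0,-25,0,5,0],[0,8.3,0,-20,0,5,0],[0,8.3,0,0,0,0,0],[0,8.3,0,0,0,0,0],[0,8.3,0,0,0,0,0],[0,8.3,0,0,0,0,0],[0,8.3,0,0,0,0,0],[0,8.3,0,0,0,0,0],[0,8.3,0,0,0,0,0],[0,0,0,0,0,0,0]]'
python3 -c "
from h import *
to(385,-128,200,7.9);print(ctrl.observe()['joints'])"
```

```text
time: 16.4
position: [459.1, 33.2, 240.8]
eef_rot: [-1.565, -0.083, 0.069]
wrist_force: [0.0, 0.2, 0.1]
opening: 0.004
t 16.4 pos [459.1  33.2 240.8] yaw 5.5 F [0.  0.2 0.1] open 0.004
turn [-0.2 -2.4  0.5] shift now [ -89.8   39.3 -153.5] shift after turn [ -95.6   40.8 -149.5]
[-0.3  0.5  0.2  1.8 -0.2  0.8  0.1]
```

```bash
python3 -m jog '[[0,-2.4,0.5,-14,4,-22,0],[0,0,0,-14,6,-22,0],[0,0,0,-14,6,-22,0],[0,0,0,-14,6,-22,0],[0,0,0,-14,6,-22,0],[0,0,0,-14,6,-22,0],[0,0,0,-10,6,-15,0],[0,0,0,0,0,0,0]]'
python3 - <<'E'
from h import *
to(385,-128,62,7.9)
cal=ctrl.get_calibration("wrist")
import pickle;pickle.dump(cal,open("w8.pkl","wb"))
i=cv2.cvtColor(ctrl.get_image("wrist"),cv2.COLOR_RGB2BGR)
cv2.imwrite("pics/w8.png",i)
E
```

```text
time: 17.2
position: [384.7, -130.2, 198.4]
eef_rot: [-1.561, -0.145, 0.144]
wrist_force: [0.8, 0.2, -0.2]
opening: -0.001
t 17.2 pos [ 384.7 -130.2  198.4] yaw 10.5 F [ 0.8  0.2 -0.2] open -0.001
turn [-0.3  2.6  0.1] shift now [  0.5 136.4   1.4] shift after turn [  0.6 136.4   2.1]
```

View pics/w8.png

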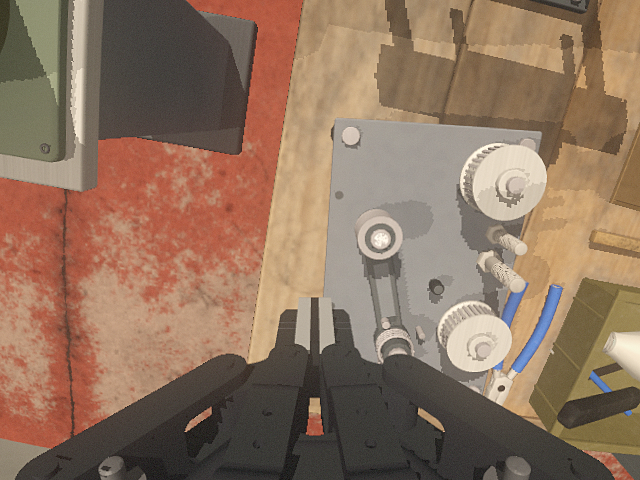

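The wrist view shows the idler free, with its roller centre about (380,238). The front plate edge runs (333,120) to (326,290), and the shut fingers are at (315,298).

```bash
python3 - <<'E'
from h import *
import pickle;cal=pickle.load(open("w8.pkl","rb"))
np.set_printoptions(precision=1,suppress=True)
print("nut",ray("",[(380,240)],112,cal),"ring L,R",ray("",[(357,232),(403,232)],108,cal))
p=ray("",[(333,120),(541,130)],70,cal);q=ray("",[(514,184),(482,351)],118,cal);pv=ray("",[(392,336)],100,cal)
print("corners",p,"pull",q,"pivot",pv)
print(fit([(-83,130),(83,130),(-46,47)],np.r_[p,ray("",[(380,240)],112,cal)]))
to(385,-128,62,7.9)
E
```

```text
nut [[ 433.2 -124.2  112. ]] ring L,R [[ 416.1 -122.4  108. ]
 [ 449.4 -116.2  108. ]]
corners [[385.2 -48.3  70. ]
 [548.  -23.6  70. ]] pull [[ 513.5  -66.3  118. ]
 [ 534.3 -197.7  118. ]] pivot [[ 465.9 -207.   100. ]]
(array([ 485.8, -164.3,    0.1]), array([[ 0.7, -0.3],
       [-0.6, -0.2],
       [-0.1,  0.4]]))
t 17.25 pos [ 385.3 -129.3  198.7] yaw 10.6 F [ 0.  -0.7 -0.4] open -0.004
turn [-0.3  2.7  0.1] shift now [ -0.3 136.7   0.6] shift after turn [ -0.1 136.7   1.3]
```

```bash
python3 -m jog '[[-0.3,2,0,0,20,0,0],[0,0,0,0,24,0,0],[0,0,0,0,24,0,0],[0,0,0,0,24,0,0],[0,0,0,0,20,0,0],[0,0,0,0,12,0,0],[0,0,0,0,0,0,0]]'
python3 -c "
from h import *
to(385,-130.5,62,8.5)"
```

```text
time: 17.95
position: [390.5, -122.7, 71.9]
eef_rot: [-1.563, -0.144, 0.131]
wrist_force: [0.3, -0.4, 0.5]
opening: 0.002
t 17.95 pos [ 390.5 -122.7   71.9] yaw 10.1 F [ 0.3 -0.4  0.5] open 0.002
turn [-0.1  1.6  0.5] shift now [-6.9  9.8 -6.7] shift after turn [-6.6  9.9 -6.9]
```

```bash
python3 -m jog '[[0,1.6,0.5,-4,5,-6,0],[0,0,0,0,4,0,0],[0,0,0,0,0,0,0]]'
python3 -m jog '[[0,0,0,5,0,0,0],[0,0,0,5,0,0,0],[0,0,0,5,0,0,0]]'
python3 -c "
from h import *
to(453.3,-120.5,62,8.5)"
```

```text
time: 18.25
position: [388.6, -128.9, 63.5]
eef_rot: [-1.565, -0.118, 0.117]
wrist_force: [-0.9, -1.1, -0.1]
opening: -0.003
time: 18.55
position: [404.5, -126.5, 64.4]
eef_rot: [-1.565, -0.119, 0.116]
wrist_force: [-5.0, -0.2, -0.4]
opening: 0.0
t 18.55 pos [ 404.5 -126.5   64.4] yaw 8.6 F [-5.  -0.2 -0.4] open 0.0
turn [-0.1  0.1  0.1] shift now [49.1  2.5 -1.4] shift after turn [49.1  2.4 -1.3]
```

Contact came where predicted, at 5 N. Pushing on.

```bash
python3 -m jog '[[0,0,0,5,0,0,0],[0,0,0,5,0,0,0],[0,0,0,5,0,0,0]]'
python3 -m jog '[[0,0,0,5,0,0,0],[0,0,0,5,0,0,0],[0,0,0,5,0,0,0]]'
python3 -m jog '[[0,0,0,5,0,0,0],[0,0,0,5,0,0,0]]'
python3 -c "
from h import *
to(453.3,-120.5,64,8.5)"
```

```text
time: 18.85
position: [418.8, -123.6, 64.4]
eef_rot: [-1.564, -0.116, 0.12]
wrist_force: [-8.8, -0.9, 0.9]
opening: 0.0
time: 19.15
position: [430.6, -121.0, 64.2]
eef_rot: [-1.562, -0.108, 0.126]
wrist_force: [-8.9, -1.6, 6.2]
opening: -0.001
time: 19.35
position: [439.2, -119.3, 64.2]
eef_rot: [-1.561, -0.104, 0.129]
wrist_force: [-7.7, -1.0, 6.5]
opening: -0.002
t 19.35 pos [ 439.2 -119.3   64.2] yaw 8.5 F [-7.7 -1.   6.5] open -0.002
turn [-0.4  0.  -0.9] shift now [13.8 -0.1 -3.3] shift after turn [13.8  0.2 -3.3]
```

```bash
python3 -m jog '[[0,0,-0.5,5,-2,-1,0],[0,0,-0.4,5,-1,-1,0]]'
python3 -c "
from h import *
to(453.3,-120.5,64,8.5)"
```

```text
time: 19.55
position: [447.9, -119.2, 66.6]
eef_rot: [-1.559, -0.113, 0.12]
wrist_force: [-9.1, -1.0, -6.6]
opening: -0.0
t 19.55 pos [ 447.9 -119.2   66.6] yaw 8.5 F [-9.1 -1.  -6.6] open -0.0
turn [-0.5  0.  -0.2] shift now [ 5.2  2.5 -2.1] shift after turn [ 5.2  2.6 -2. ]
```

```bash
python3 -m jog '[[0,0,0,4,0,-1,0],[0,0,0,3,0,-1,0]]'
python3 - <<'E'
from h import *
to(456,-120,66,8.5)
cal=ctrl.get_calibration("wrist")
import pickle;pickle.dump(cal,open("w9.pkl","wb"))
i=cv2.cvtColor(ctrl.get_image("wrist"),cv2.COLOR_RGB2BGR)
cv2.imwrite("pics/w9.png",cv2.resize(i[120:440,210:610],(800,640))[:600])
to(456,-120,66,8.5)
E
```

```text
time: 19.75
position: [453.0, -119.8, 66.1]
eef_rot: [-1.557, -0.108, 0.125]
wrist_force: [-8.6, -0.5, 2.7]
opening: 0.002
t 19.75 pos [ 453.  -119.8   66.1] yaw 8.5 F [-8.6 -0.5  2.7] open 0.002
turn [-0.6  0.  -0.6] shift now [ 2.9  0.1 -0.6] shift after turn [ 2.9  0.1 -0.6]
t 19.8 pos [ 453.4 -119.9   66.1] yaw 8.5 F [-8.7 -0.7  1.4] open 0.0
turn [-0.6  0.  -0.5] shift now [ 2.6  0.  -0.5] shift after turn [ 2.6  0.1 -0.5]
```

View pics/w9.png

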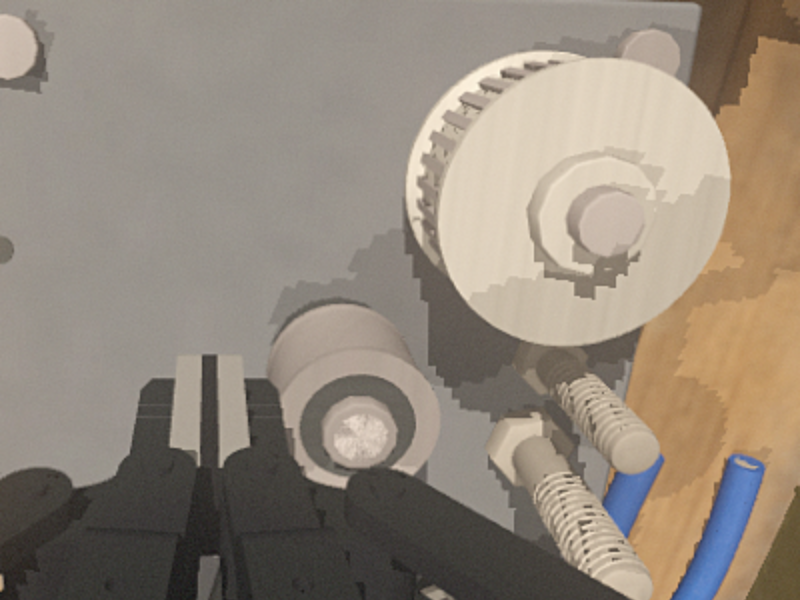

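The roller is against the finger's back. Its nut is at crop (362,432) and the top of the ring at (358,418). Both bolts are still standing, clear of the gripper.

```bash
python3 - <<'E'
from h import *
import pickle;cal=pickle.load(open("w9.pkl","rb"))
np.set_printoptions(precision=2,suppress=True)
a=lambda u,v:[(210+u/2,120+v/2)]
n=ray("",a(361,432),112,cal)[0];r=ray("",a(357,420),108,cal)[0];q=ray("",a(585,202),118,cal)[0]
th=.148;M=np.array([[np.cos(th),np.sin(th)],[-np.sin(th),np.cos(th)]])
for nm,p in(("nut",n),("ring",r)):
    d=M@(p[:2]-[433,-123.5]); e=M@(p[:2]-q[:2])+[43,92]
    print(nm,p,"travel",d,"th",.25+np.arcsin((d[0]-26)/105),"via pulley: drive xy",e,"th",.25+np.arcsin((e[0]+20)/105))
E
```

```text
nut [ 483.81 -115.72  112.  ] travel [51.4  0.2] th 0.49437144671529637 via pulley: drive xy [ 9.41 44.59] th 0.5339396296587015
ring [ 483.69 -115.46  108.  ] travel [51.32  0.48] th 0.4935420623232266 via pulley: drive xy [ 9.33 44.87] th 0.533101335914694
```

```bash
python3 -m jog '[[0,0,0,2,0,0,0]]'
python3 - <<'E'
from h import *
to(456,-120,66,8.5)
for k in range(20): im=ctrl.get_image("wrist" if k<19 else "scene")
to(456,-120,66,8.5)
cv2.imwrite("pics/s9.png",cv2.resize(cv2.cvtColor(im,cv2.COLOR_RGB2BGR)[130:330,220:420],(600,600),interpolation=cv2.INTER_CUBIC))
E
```

```text
time: 19.9
position: [454.3, -119.6, 65.9]
eef_rot: [-1.557, -0.106, 0.126]
wrist_force: [-10.5, -1.6, 4.3]
opening: -0.001
t 19.9 pos [ 454.3 -119.6   65.9] yaw 8.5 F [-10.5  -1.6   4.3] open -0.001
turn [-0.7 -0.  -0.7] shift now [ 1.7 -0.1 -0.7] shift after turn [ 1.7 -0.1 -0.7]
t 20.9 pos [ 454.3 -119.5   66. ] yaw 8.5 F [-8.5 -0.7  2. ] open -0.002
turn [-0.7 -0.  -0.7] shift now [ 1.6 -0.  -0.7] shift after turn [ 1.6 -0.  -0.7]
```

```bash
python3 - <<'E'
from h import *
j=cv2.cvtColor(ctrl.get_image("scene"),cv2.COLOR_RGB2BGR)
b=cv2.resize(j[170:310,240:380],(400,400),interpolation=cv2.INTER_CUBIC)
a=cv2.imread("pics/w7.png")[:,400:]
A=a[190:265,100:250];T=b
m=cv2.matchTemplate(T,A,cv2.TM_CCOEFF_NORMED);print(cv2.minMaxLoc(m)[1::2],"expected (100,190)")
to(456,-120,66,8.5); ctrl.hand_in()
E
```

```text
(0.9631167054176331, (100, 190)) expected (100,190)
t 20.95 pos [ 454.3 -119.5   66. ] yaw 8.5 F [-9.3 -0.7  2.7] open -0.004
turn [-0.7 -0.  -0.7] shift now [ 1.6 -0.  -0.7] shift after turn [ 1.6 -0.  -0.7]
the job is handed in; nothing more can be done
```

I hung the guard astride the bar, then pushed the tensioner arm back past its click and held it there with the shut fingers. I handed the job in at about 21 s.

**Guard:** The picture taken just before release shows it seated astride the bar. An image match on the scene camera just before hand-in found it in the same place (score 0.96).

**Tensioner arm:** The last measurement put it at 0.49 rad from its travel, or 0.53 rad measured against the pulley. I then pushed it about 1 mm further. The click is near 0.4 and the stop at 0.56. The hold was steady for 1 s, with about 9 N on the fingers.

**What disagreed or went unchecked:**
- **Finger length:** The fingertips seemed to sit about 25 mm short of the stated TCP. My first grasp closed on nothing, and I went lower and regripped.
- **Seating force:** The force reading did not show the guard touching the bar. I took it as seated from the picture and because the arm stopped descending.
- **Pawl:** I did not see the click directly. It is inferred from the arm angle.
- **Final look:** My last scene picture could not be viewed because the 12-picture limit was reached. The other items on the bench therefore had no final visual check; both bolts were standing in the last wrist view.

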